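Turn the banchan warmer up one click and start it

TASK

With the fingertips, drag the big knurled dial of the white warming plate round clockwise by exactly one click, so that its white pointer line clicks into place at the big orange dot, neither past it nor the other way. Then press the green start button fully down and let go. Do not pick up or shift anything: the glass dishes (one stands on the warmer), the lid stack, the spoon rest and the spoon stay where they are.

Things in the scene. Friction and masses are not known exactly. Their poses are not given: they have to be found in the camera images.
- warmer: White warming plate, fixed to the grey board, 260 (x) x 300 (y) x 36 mm high. Origin at the centre of its underside (18 mm above the table, on the board). Its -x edge is the control side, nearest the robot; the black heating panel with one glass dish is on the +x half. It does not move.
- dial_top (a point): Centre of the flat top face of the dial (on its axis), 24 mm above the housing top and 78 mm above the table; fixed to the warmer with the warmer's axes, does not turn. The dial is a grey disc 96 mm across (too broad to pinch) with 32 upright steel-dark knurl ribs about its rim, axis vertical, 22 mm thick with a 2 mm gap beneath. Its top is flat apart from a flush white pointer line and a flush steel centre dot; it takes downward pressure without moving.
- dial (a joint): Angle of the dial in rad, growing clockwise seen from above. Spring detents at -0.7 (off), 0 (low, its start), 0.7 (orange dot: wanted) and 1.4 (high), ridges half-way between; past a ridge it pulls itself into the next detent when left free. 0.08 N m (3 N sideways 30 mm from the axis) takes it over a ridge. 6 to 12 N down on its top is enough to drag it.
- pointer_tip (a point): Outer end of the white pointer line on the dial's top, 44 mm from the axis; turns with the dial.
- target_mark (a point): Centre of the big orange dot (13 mm across) on the housing top, on the button's side of the dial, 59 mm from the dial's axis; the other three level dots are black and 6 mm. When the pointer line points at it, the dial is in the wanted detent.
- start_top (a point): Centre of the top of the green push button, 28 mm across, on the warmer's control side, 145 mm from the dial's axis; moves down with the button.
- start (a joint): Travel of the green button in m: 0 released, 0.006 fully down; a spring returns it. About 5 N presses it fully down.
- dish_warm: Glass dish with a blue snap lid, 110 x 158 x 44 mm high, standing loose on the warmer's panel; origin at the centre of its underside.
- dish0: Lowest of three like dishes in a neat stack (132 mm high) on the board; origin at the centre of its underside.
- dish1: Middle dish of the stack.
- dish2: Top dish of the stack.
- lids: Stack of four coloured hard silicone lids, 94 x 130 x 32 mm high, loose on the board; origin at the centre of its underside.
- rest: Bamboo spoon rest, 150 x 70 x 18 mm, loose on the board; origin at the centre of its underside.
- spoon: Steel spoon, 190 mm long, lying loose on the board along its own x; origin on its underside.

How it is judged (in metres and radians):
On the way, in this order (a step that is already met when the one before it is completed fails the run):
1. the dial sits in the wanted detent, pointer at the orange dot (value of joint dial between 0.6 and 0.8 rad), for 0.2 s.
2. the green button is pressed fully down, the dial still set (all of step 1 and value of joint start above 0.0045 m), for 0.05 s.
At the end, for the whole second after the job is handed in: The dial rests in the wanted detent (0.7 rad, within 0.1), the button has been pressed at least 4.5 mm and is released (under 1.5 mm), and every loose thing is within 15 mm of where it began (all of step 1 and velocity of joint dial between -0.1 and 0.1 rad/s and value of joint start below 0.0015 m and distance of each of dish_warm, dish0, dish1, dish2, lids, rest, spoon from where it was at the start of the episode below 0.015 m); the robot touches nothing.
It fails at once if the dial is turned past the wanted click (value of joint dial above 1.05 rad).
It fails at once if the dial is turned a click the wrong way (value of joint dial below -0.35 rad).
It fails at once if the button is pressed before the dial is set (value of joint start above 0.003 m and value of joint dial below 0.5 rad).
It fails at once if a dish, the lids, the spoon rest or the spoon is shifted by more than 15 mm, or lifted (distance of any of dish_warm, dish0, dish1, dish2, lids, rest, spoon from where it was at the start of the episode above 0.015 m).
It also fails if it takes over 45 s, if anything falls off the work surface, if the arm or the gripper's body presses on something with over 40 N, if the wrist force passes 120 N, or if a joint passes its speed limit or range.

ROBOT

A 6-joint arm with a two-finger parallel gripper is mounted at the origin on the work surface. World frame = base frame: x ahead of the robot, y to its left, z up, the work surface at z = 0. Lengths are in mm, angles in rad, forces in N, time in s.
With the tool pointing down it reaches from about 425 to 1125 mm from the base axis. Payload 14.9 kg.
Tool frame: the origin (TCP) lies at the very end of the fingers, on their centre line; the grasp point (between the pads) lies 19 mm behind it; x points along the fingers, z is the direction in which the jaws open and shut, and the axes are right-handed (so a half turn about x gives the same grasp; the last joint's range is limited). The gripper opens to 91 mm and grips with 3 to 60 N. Pads are 32 mm wide; open, the fingers measure 118 mm over their backs; the gripper's body (76 mm by 178 mm) begins 60 mm behind the grasp point.
Start: joints at [1.243, 0.379, 1.734, -0, 1.028, -0.033], TCP at [203.391, 669.813, 213.932] pointing down, gripper open.
Joint ranges: [-2.77, 2.77], [-0.74, 2.19], [0, 2.66], [-1.06, 4.2], [0.31, 2.87], [-3.08, 3.08]. Speed limits (rad/s): [1.89, 1.89, 2.39, 3.14, 3.14, 3.14].

INTERFACE

Orientations are given as [roll, pitch, yaw] about the fixed x, y, z axes, in that order (R = Rz(yaw) Ry(pitch) Rx(roll)).
In Python, from rig import manip gives the robot as it stands.
- The arm moves only by the tool send_rows, never from a script. Its argument "steps" is a list of rows, each an object with "offset": the shift along the tool's x, y, z in m, a list of three; "dr": the turn, a rotation vector about the tool's x, y, z in rad, a list of three; "claw": the closure, from 0 (fully open) to 1 (shut). In form: [{"offset": [dx, dy, dz], "dr": [rx, ry, rz], "claw": claw}, ...]. A call has 1 to 20 rows; each row shifts and turns the pose as measured when the row begins, along the tool's axes as they then stand; what a row does not reach is not made up. A row lasts 1/12 s, in which the tool goes at most 41.7 mm and 7.16 degrees, less where a joint would pass 70% of its speed; a pose out of reach is approached as far as the arm can. A call with a gripper value outside its range is refused whole. The fingers move at their own pace and stop on an object; the grip force is fixed at half the most. Time passes only in rows, so rows that do not move let the fingers close. It gives the time, the measured TCP pose, the force and the opening at its end, in the units of the state.
- manip.observe(): the state, without advancing time (a new reading comes with each control period).
- manip.capture(name): name is "side" or "top"; returns a dict with "img" (400x640x3 uint8, blue, green, red), "range_z" (400x640 float32, mm along the optical axis (not along the pixel's ray), 0 where there is no reading), "camera_matrix" (3x3 intrinsics, pixels), "T" (4x4, takes a point from camera to world coordinates). Camera axes: x right, y up, looking along -z (the intrinsics and any distortion apply to the point x, -y, -z); pixel columns grow to the right and rows downward; lengths in mm; the calibration is good to about 2 mm. A picture is of the moment at which its call begins.
- manip.job_done(): hands the job in, once; it reports no verdict.
Trained networks look in a picture, given as the dict that the camera call returned (one of the last four; its "shot" number tells which), for a name from the list of things; names that differ only in an ending like _2 or _b are one class to them, and where a whole thing is asked for, a point or a joint stands for the part that bears it (a point fixed in the world has none). Each returns a list of dicts, best first, with "confidence" (0 to 1); they miss things now and then, are a little off and sometimes report something else, mostly with a low value. They report only what shows in the picture. A call takes as long as a camera call.
- manip.cut_out(picture, label): "mask" (400x640 bool, what is visible of it) and "uv" ([column, row] in pixels, amid what is visible of it).
- manip.pinpoint(picture, label): "uv" ([column, row] in pixels: a listed point, or the origin of a listed thing).
The state is a dict: "clock": time; "joint_pos": joint angles; "qd": joint speeds; "tau": joint torques, N m; "eef_pos": TCP position; "tcp_rot": TCP orientation; "ft_force": force on the tool from outside, world axes, zero at the start; "moment": the same for the moment, N m; "gripper_width": finger opening in mm.
Only numpy, scipy, OpenCV 4.12 (cv2) and the standard library are available. Lean on these libraries where they do the work, as an engineer would, in place of code of your own. Each camera call takes 0.05 s, during which the arm holds its last target. There are 200 camera calls.

## Working session

There is one attempt and no reset: what is moved stays moved. The work goes in short steps, Python scripts to look and compute and a tool call to move; the robot and the scene stay as the last step left them, time stands still between calls to the robot, and variables do not carry over. Pictures are saved under pics/ and viewed, about 8 in all and at most 12, crops included, and the job is handed in when it is done.

Besides the shell and the picture viewer there is one more tool, called after ">>>" as name(argument=value, ...), one argument or row to a line, values as JSON. send_rows: Moves the arm, as the interface text tells. Its arguments: {"type":"object","properties":{"steps":{"type":"array"}},"required":["steps"]}

```bash
mkdir -p pics; cat > h.py <<'E'
import numpy as np, cv2
from rig import manip
def world(p,uv,z=None):
    K=p["camera_matrix"];T=p["T"];u,v=uv
    d=np.array([(u-K[0,2])/K[0,0],-(v-K[1,2])/K[1,1],-1.0])
    if z is None:
        d=d*np.median(p["range_z"][int(v)-1:int(v)+2,int(u)-1:int(u)+2]); return T[:3,:3]@d+T[:3,3]
    r=T[:3,:3]@d; return T[:3,3]+r*(z-T[2,3])/r[2]
E
python3 - <<'E'
from h import *
s=manip.observe();print(s)
for c in("top","side"):
    p=manip.capture(c);cv2.imwrite(f"pics/{c}0.png",p["img"]);print(c,p["T"].round(2).tolist(),p.keys())
    for n,z in(("dial_top",78),("pointer_tip",78),("target_mark",54),("start_top",None),("warmer",18),("dish_warm",54),("dish0",18),("lids",18),("rest",18),("spoon",18)):
        for r in manip.pinpoint(p,n)[:2]:
            print(n,np.round(r["uv"],1),round(r["confidence"],2),world(p,r["uv"]).round(1),world(p,r["uv"],z).round(1) if z else'')
E
```

```text
{'clock': 0.0, 'joint_pos': array([ 1.24269057e+00,  3.79387924e-01,  1.73479636e+00,  2.28114122e-05,
        1.02850144e+00, -3.33015897e-02]), 'qd': array([-1.47197014e-03,  9.01603463e-05,  1.00541840e-03,  7.93685313e-04,
       -7.42805398e-04,  4.27797686e-04]), 'tau': array([ 1.08732886e-03, -7.63714814e+01, -4.34372950e+01,  6.51172874e-02,
        4.24452417e-02, -7.96123982e-05]), 'eef_pos': array([203.25742953, 669.41667553, 213.2949719 ]), 'tcp_rot': array([ 3.09042982,  1.56970308, -1.91677512]), 'ft_force': array([ 0.64330348, -0.16268812,  0.83043156]), 'moment': array([-0.05298845,  0.05985068,  0.0100379 ]), 'gripper_width': 91.00833059890736}
top [[-0.03, 1.0, -0.08, 456.42], [-1.0, -0.03, -0.03, 79.15], [-0.03, 0.08, 1.0, 1319.78], [0.0, 0.0, 0.0, 1.0]] dict_keys(['img', 'range_z', 'camera_matrix', 'T', 'shot'])
dial_top [299.8 192.5] 0.77 [576.2 174.3  78.1] [576.2 174.3  78. ]
pointer_tip [311.5 189.3] 0.67 [585.4 136.6  77. ] [585.3 136.6  78. ]
pointer_tip [472.7 153.4] 0.6 [ 671.  -354.   148.2] [ 683.8 -380.    78. ]
target_mark [317.3 204.1] 0.65 [539.  120
[... 852 characters left out ...]
2.9] [538.1 127.5  54. ]
target_mark [422.  295.2] 0.56 [ 613.9 -435.7  149.9] [ 670.9 -372.1   54. ]
start_top [324.1 216.1] 0.46 [554.9  24.2  76.4] 
warmer [330. 209.] 0.75 [599.3  72.7  54.8] [618.7 113.   18. ]
dish_warm [350.8 201.2] 0.88 [656.6  33.5  98. ] [683.4  82.   54. ]
dish_warm [345.3 329.9] 0.35 [ 430.7 -378.7   39.6] [ 425.5 -388.    54. ]
dish0 [420.1 303.4] 0.98 [ 611.9 -436.9  120.5] [ 670.7 -371.1   18. ]
dish0 [426.4 285.3] 0.59 [ 642.8 -412.6  149.6] [ 725.1 -322.1   18. ]
lids [348.4 330.5] 0.66 [ 436.1 -385.7   42.8] [ 445.1 -369.8   18. ]
rest [273.  169.7] 0.86 [516.1 416.3  24.7] [519.  425.5  18. ]
spoon [278.4 149.1] 0.49 [591.2 558.8  17.4] [590.9 557.9  18. ]
```

```bash
python3 - <<'E'
import cv2,numpy as np
t=cv2.imread("pics/top0.png");s=cv2.imread("pics/side0.png")
cv2.imwrite("pics/a.png",t)
a=cv2.resize(t[130:250,260:380],(400,400),interpolation=2);b=cv2.resize(s[150:250,270:370],(400,400),interpolation=2)
cv2.imwrite("pics/b.png",np.hstack([a,b]))
E
```

```text
(no output)
```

View pics/a.png

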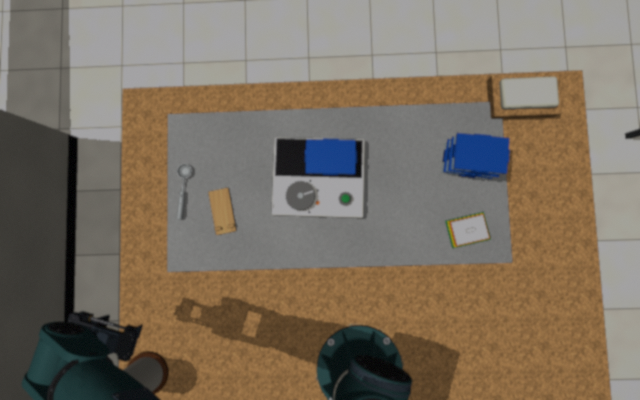

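View pics/b.png

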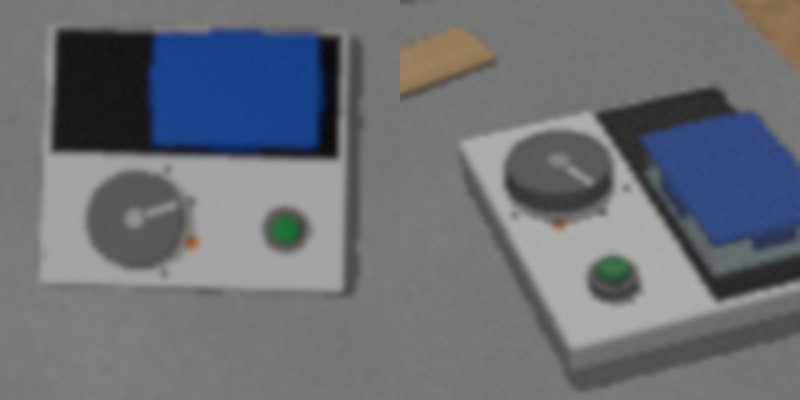

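```bash
cat >> h.py <<'E'
from scipy.spatial.transform import Rotation as Ro
def cloud(p):
    K=p["camera_matrix"];T=p["T"];v,u=np.mgrid[:400,:640];r=p["range_z"]
    P=np.stack([(u-K[0,2])/K[0,0]*r,-(v-K[1,2])/K[1,1]*r,-r],-1)
    return P@T[:3,:3].T+T[:3,3]
def tool(t=None):
    s=manip.observe();R=Ro.from_euler('xyz',s["tcp_rot"]).as_matrix()
    print("t",s["clock"],"pos",s["eef_pos"].round(1),"F",s["ft_force"].round(2),"w",round(s["gripper_width"],1),"q",s["joint_pos"].round(3));print(R.round(3))
    if t is not None: print("offset mm in tool axes",(R.T@(np.array(t)-s["eef_pos"])).round(1))
E
python3 - <<'E'
from h import *
for c in("top","side"):
    p=manip.capture(c);W=cloud(p)
    for n,(x,y),r in(("dial",(571,172),65),("button",(552,27),30)):
        m=(np.hypot(W[...,0]-x,W[...,1]-y)<r)
        if n=="dial": m&=(abs(W[...,2]-78)<5)
        else:
            b=p["img"].astype(int); m&=(b[...,1]>1.4*b[...,2])&(b[...,1]>1.2*b[...,0])&(W[...,2]>60)
        q=W[m]; (cx,cy),rad=cv2.minEnclosingCircle(q[:,:2].astype(np.float32))
        print(c,n,m.sum(),"mean",q.mean(0).round(1),"mid",((q.max(0)+q.min(0))/2).round(1),"circ",round(cx,1),round(cy,1),round(rad,1),"zmax",np.percentile(q[:,2],[50,95]).round(1))
tool([572,172,140])
E
```

```text
top dial 614 mean [568.5 174.6  77.3] mid [568.5 175.6  77.8] circ 568.7 175.1 47.6 zmax [77.2 81.1]
top button 62 mean [554.3  30.2  73.9] mid [554.6  30.3  71.8] circ 554.5 29.7 13.8 zmax [73.9 77.8]
side dial 347 mean [565.1 167.9  78. ] mid [565.5 170.4  77.9] circ 566.2 170.8 50.8 zmax [78.1 81.8]
side button 36 mean [549.8  24.2  75.4] mid [550.1  24.5  75. ] circ 553.4 24.8 15.1 zmax [75.3 79.3]
t 1.2 pos [203.4 669.8 213.9] F [ 0.9   0.48 -0.18] w 91.4 q [ 1.243  0.379  1.734  0.     1.028 -0.033]
[[-0.    -0.957  0.291]
 [-0.     0.291  0.957]
 [-1.     0.    -0.   ]]
offset mm in tool axes [  73.9 -497.4 -369.2]
```

>>> send_rows(
  steps=[
    {"offset":[0,-0.028,-0.021],"dr":[0,0,0],"claw":0.45},
    {"offset":[0,-0.028,-0.021],"dr":[0,0,0],"claw":0.45},
    {"offset":[0,-0.028,-0.021],"dr":[0,0,0],"claw":0.45},
    {"offset":[0,-0.028,-0.021],"dr":[0,0,0],"claw":0.45},
    {"offset":[0,-0.028,-0.021],"dr":[0,0,0],"claw":0.45},
    {"offset":[0,-0.028,-0.021],"dr":[0,0,0],"claw":0.45},
    {"offset":[0,-0.028,-0.021],"dr":[0,0,0],"claw":0.45},
    {"offset":[0,-0.028,-0.021],"dr":[0,0,0],"claw":0.45},
    {"offset":[0,-0.028,-0.021],"dr":[0,0,0],"claw":0.45},
    {"offset":[0,-0.028,-0.021],"dr":[0,0,0],"claw":0.45},
    {"offset":[0,-0.028,-0.021],"dr":[0,0,0],"claw":0.45},
    {"offset":[0,-0.028,-0.021],"dr":[0,0,0],"claw":0.45},
    {"offset":[0,-0.028,-0.021],"dr":[0,0,0],"claw":0.45},
    {"offset":[0,-0.028,-0.021],"dr":[0,0,0],"claw":0.45},
    {"offset":[0,-0.028,-0.021],"dr":[0,0,0],"claw":0.45},
    {"offset":[0,-0.028,-0.021],"dr":[0,0,0],"claw":0.45},
  ],
)

```text
clock: 2.53
eef_pos: [545.6, 203.0, 215.3]
tcp_rot: [-0.404, 1.564, 0.88]
ft_force: [0.2, 0.1, -0.2]
gripper_width: 50.2
```

```bash
python3 -c "
from h import *
tool([567.5,172.5,110])"
```

```text
t 2.5333 pos [545.6 203.  215.3] F [ 0.24  0.08 -0.19] w 50.2 q [ 0.315  0.191  1.979  0.004  0.966 -0.972]
[[ 0.004 -0.959  0.282]
 [ 0.005  0.282  0.959]
 [-1.    -0.003  0.006]]
offset mm in tool axes [105.2 -29.4 -23.7]
```

>>> send_rows(
  steps=[
    {"offset":[0.02,-0.015,-0.012],"dr":[0,0,0],"claw":0.45},
    {"offset":[0.03,-0.014,-0.012],"dr":[0,0,0],"claw":0.45},
    {"offset":[0.03,0,0],"dr":[0,0,0],"claw":0.45},
    {"offset":[0.025,0,0],"dr":[0,0,0],"claw":0.45},
    {"offset":[0,0,0],"dr":[0,0,0],"claw":0.45},
    {"offset":[0,0,0],"dr":[0,0,0],"claw":0.45},
  ],
)

```text
clock: 3.03
eef_pos: [575.0, 164.4, 109.7]
tcp_rot: [-0.782, 1.558, 0.495]
ft_force: [0.3, 0.6, 1.2]
gripper_width: 50.1
```

```bash
python3 -c "
from h import *
tool([567.5,172.5,80])
a=manip.capture('top')['img'];b=manip.capture('side')['img']
cv2.imwrite('pics/c.png',np.hstack([cv2.resize(a[130:250,260:380],(400,400),interpolation=2),cv2.resize(b[150:250,270:370],(400,400),interpolation=2)]))"
```

```text
t 3.0333 pos [575.  164.4 109.7] F [0.3  0.59 1.2 ] w 50.1 q [ 0.238  0.361  1.991  0.005  0.776 -1.042]
[[ 0.011 -0.957  0.29 ]
 [ 0.006  0.29   0.957]
 [-1.    -0.009  0.009]]
offset mm in tool axes [29.7  9.8  5.4]
```

View pics/c.png

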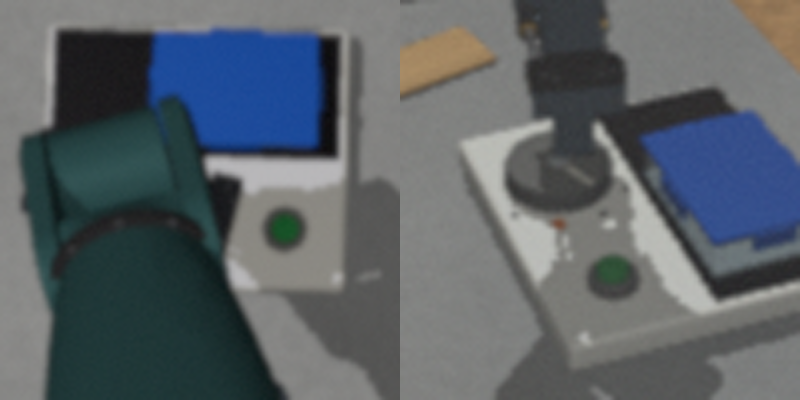

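>>> send_rows(
  steps=[
    {"offset":[0,0.01,0.0055],"dr":[0,0.009,0.009],"claw":0.45},
    {"offset":[0.02,0,0],"dr":[0,0,0],"claw":0.45},
    {"offset":[0,0,0],"dr":[0,0,0],"claw":0.45},
    {"offset":[0,0,0],"dr":[0,0,0],"claw":0.45},
  ],
)

```text
clock: 3.47
eef_pos: [568.7, 176.4, 97.0]
tcp_rot: [-1.066, 1.563, 0.213]
ft_force: [1.4, 0.1, 0.6]
gripper_width: 50.3
```

```bash
python3 -c "
from h import *
tool([567.5,172.5,80])"
```

```text
t 3.4667 pos [568.7 176.4  97. ] F [1.44 0.14 0.57] w 50.3 q [ 2.620e-01  3.800e-01  1.996e+00 -1.000e-03  7.580e-01 -1.017e+00]
[[ 0.008 -0.958  0.288]
 [ 0.002  0.288  0.958]
 [-1.    -0.007  0.004]]
offset mm in tool axes [17.   0.2 -4.2]
```

>>> send_rows(
  steps=[
    {"offset":[0.01,0,-0.003],"dr":[0,0.006,0.005],"claw":0.45},
    {"offset":[0.004,0,0],"dr":[0,0,0],"claw":0.45},
    {"offset":[0,0,0],"dr":[0,0,0],"claw":0.45},
    {"offset":[0,0,0],"dr":[0,0,0],"claw":0.45},
  ],
)

```text
clock: 3.8
eef_pos: [568.8, 174.7, 85.3]
tcp_rot: [-1.867, 1.566, -0.587]
ft_force: [0.3, -0.2, 0.2]
gripper_width: 50.4
```

```bash
python3 -c "
from h import *
tool([567.5,172.5,80])"
```

```text
t 3.8 pos [568.8 174.7  85.3] F [ 0.32 -0.18  0.17] w 50.4 q [ 0.26   0.399  1.996 -0.005  0.743 -1.016]
[[ 0.004 -0.958  0.287]
 [-0.002  0.287  0.958]
 [-1.    -0.004 -0.001]]
offset mm in tool axes [ 5.3  0.7 -2.5]
```

>>> send_rows(
  steps=[
    {"offset":[0.004,0.001,-0.002],"dr":[0,0.003,0],"claw":0.45},
    {"offset":[0.003,0,0],"dr":[0,0,0],"claw":0.45},
    {"offset":[0.002,0,0],"dr":[0,0,0],"claw":0.45},
  ],
)

```text
clock: 4.05
eef_pos: [568.1, 173.1, 77.8]
tcp_rot: [-2.218, 1.564, -0.938]
ft_force: [-19.5, -3.5, 59.4]
gripper_width: 50.5
```

>>> send_rows(
  steps=[
    {"offset":[-0.0005,0,0],"dr":[0,0,0],"claw":0.45},
  ],
)

```text
clock: 4.13
eef_pos: [568.3, 173.1, 78.9]
tcp_rot: [-2.234, 1.565, -0.955]
ft_force: [-0.3, -0.2, -0.4]
gripper_width: 50.1
```

```bash
python3 -c "
from h import *
tool([567.5,172.5,78])"
```

```text
t 4.1333 pos [568.3 173.1  78.9] F [-0.27 -0.25 -0.38] w 50.1 q [ 0.259  0.409  1.998 -0.009  0.733 -1.014]
[[ 0.004 -0.958  0.288]
 [-0.005  0.288  0.958]
 [-1.    -0.005 -0.004]]
offset mm in tool axes [ 0.9  0.6 -0.8]
```

>>> send_rows(
  steps=[
    {"offset":[0.0007,0,0],"dr":[0,-0.004,0.005],"claw":0.45},
    {"offset":[0.0003,0,0],"dr":[0,0,0],"claw":0.45},
  ],
)

```text
clock: 4.3
eef_pos: [568.6, 173.1, 78.2]
tcp_rot: [-0.066, 1.57, 1.213]
ft_force: [-2.9, 1.0, 6.9]
gripper_width: 50.1
```

>>> send_rows(
  steps=[
    {"offset":[0.0003,0,0],"dr":[0.08,0,0],"claw":0.45},
    {"offset":[0.0003,0,0],"dr":[0.08,0,0],"claw":0.45},
  ],
)

```text
clock: 4.47
eef_pos: [568.7, 172.9, 78.2]
tcp_rot: [0.983, 1.57, 2.1]
ft_force: [-5.9, -1.9, 13.5]
gripper_width: 50.1
```

```bash
python3 -c "
from h import *
tool([567.5,172.5,78]);print(manip.observe()['moment'])
p=manip.capture('side');tool()
for n in('dial_top','pointer_tip','target_mark'):
  for r in manip.pinpoint(p,n)[:1]: print(n,r['uv'],r['confidence'],world(p,r['uv'],54 if n[0]=='t' else 78).round(1))
cv2.imwrite('pics/d.png',cv2.resize(p['img'][165:225,280:360],(800,600),interpolation=2))"
```

```text
t 4.4667 pos [568.7 172.9  78.2] F [-5.85 -1.95 13.54] w 50.1 q [ 2.560e-01  4.110e-01  1.996e+00  1.000e-03  7.340e-01 -8.620e-01]
[[-0.    -0.899  0.438]
 [ 0.     0.438  0.899]
 [-1.     0.     0.   ]]
offset mm in tool axes [ 0.2  0.9 -0.9]
[-0.36090613  1.08205023  0.13330757]
t 4.5167 pos [568.7 172.9  78.2] F [-4.21 -2.58 12.52] w 50.5 q [ 2.560e-01  4.110e-01  1.996e+00  1.000e-03  7.340e-01 -8.550e-01]
[[-0.    -0.896  0.444]
 [ 0.     0.444  0.896]
 [-1.     0.     0.   ]]
dial_top [306.9, 185.8] 0.69 [568. 198.  78.]
pointer_tip [317.2, 197.8] 0.74 [573.1 120.1  78. ]
target_mark [308.6, 206.8] 0.68 [538.3 114.8  54. ]
```

View pics/d.png

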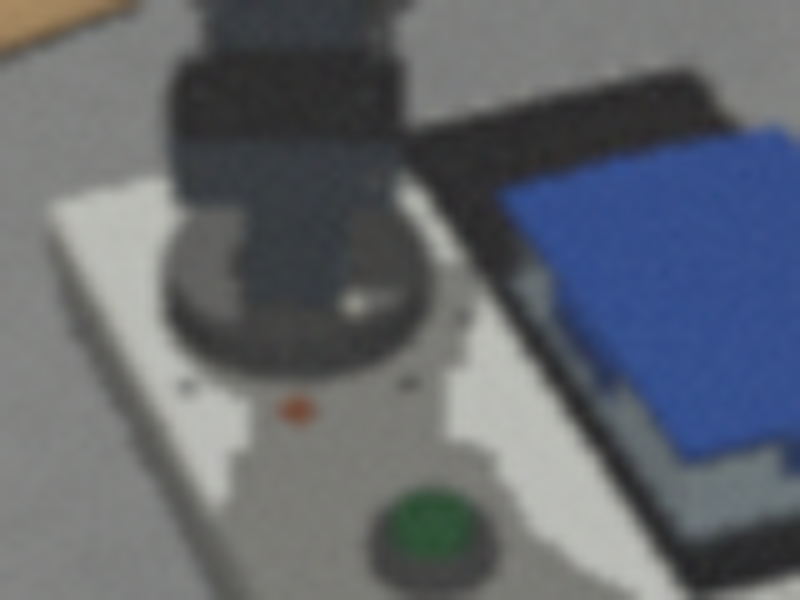

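>>> send_rows(
  steps=[
    {"offset":[0.0003,0,0],"dr":[0.08,0,0],"claw":0.45},
    {"offset":[0.0002,0,0],"dr":[0.08,0,0],"claw":0.45},
    {"offset":[0.0003,0,0],"dr":[0.08,0,0],"claw":0.45},
  ],
)

```text
clock: 4.92
eef_pos: [568.6, 172.6, 78.2]
tcp_rot: [2.481, 1.57, -2.928]
ft_force: [-5.2, -1.1, 12.7]
gripper_width: 49.8
```

```bash
python3 -c "
from h import *
tool([567.5,172.5,78]);print(manip.observe()['moment'])
p=manip.capture('side')
for n in('pointer_tip',):
  for r in manip.pinpoint(p,n)[:1]: print(n,r['uv'],r['confidence'],world(p,r['uv'],78).round(1))
cv2.imwrite('pics/e.png',cv2.resize(p['img'][165:225,280:360],(800,600),interpolation=2))"
```

```text
t 4.9167 pos [568.6 172.6  78.2] F [-5.22 -1.09 12.69] w 49.8 q [ 0.255  0.411  1.996  0.     0.735 -0.619]
[[-0.001 -0.767  0.642]
 [-0.     0.642  0.767]
 [-1.     0.001 -0.001]]
offset mm in tool axes [ 0.2  0.8 -0.7]
[-0.29343668  0.82048174  0.05761005]
pointer_tip [311.2, 197.7] 0.8 [554.7 129.1  78. ]
```

View pics/e.png

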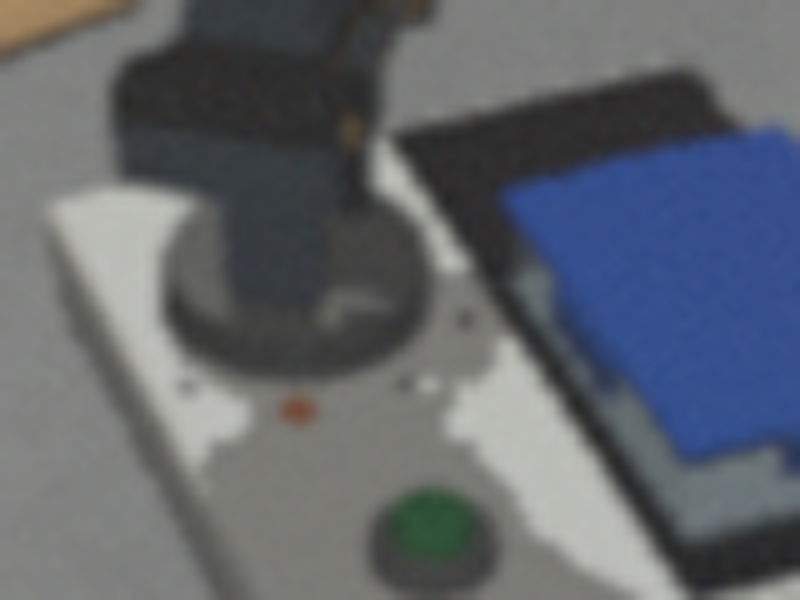

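>>> send_rows(
  steps=[
    {"offset":[0.0003,0,0],"dr":[0.08,0,0],"claw":0.45},
    {"offset":[0.0003,0,0],"dr":[0.08,0,0],"claw":0.45},
    {"offset":[0.0003,0,0],"dr":[0.08,0,0],"claw":0.45},
  ],
)

```text
clock: 5.27
eef_pos: [568.4, 172.2, 78.2]
tcp_rot: [2.797, 1.568, -2.858]
ft_force: [-5.0, -2.0, 12.7]
gripper_width: 49.9
```

```bash
python3 -c "
from h import *
tool([567.5,172.5,78]);print(manip.observe()['moment'])"
```

```text
t 5.2667 pos [568.4 172.2  78.2] F [-4.97 -2.03 12.71] w 49.9 q [ 0.255  0.411  1.996 -0.     0.737 -0.372]
[[-0.002 -0.587  0.81 ]
 [-0.001  0.81   0.587]
 [-1.     0.001 -0.002]]
offset mm in tool axes [ 0.2  0.7 -0.6]
[-0.23163534  0.81443476  0.0286319 ]
```

>>> send_rows(
  steps=[
    {"offset":[-0.005,0,0],"dr":[0,0,0],"claw":0.45},
    {"offset":[-0.03,0,0],"dr":[0,0,0],"claw":0.45},
    {"offset":[-0.03,0,0],"dr":[0,0,0],"claw":1},
    {"offset":[-0.03,0,0],"dr":[0,0,0],"claw":1},
    {"offset":[0,0,0],"dr":[0,0,0],"claw":1},
    {"offset":[0,0,0],"dr":[0,0,0],"claw":1},
  ],
)

```text
clock: 5.77
eef_pos: [567.3, 171.5, 175.3]
tcp_rot: [2.808, 1.564, -2.846]
ft_force: [-0.0, -0.3, -0.6]
gripper_width: 26.4
```

```bash
python3 -c "
from h import *
tool([552,27.5,110])
p=manip.capture('side')
for n in('dial_top','pointer_tip','target_mark','start_top'):
  for r in manip.pinpoint(p,n)[:1]: print(n,r['uv'],r['confidence'],world(p,r['uv'],54 if n[0]=='t' else 78).round(1))
cv2.imwrite('pics/f.png',cv2.resize(p['img'][165:225,280:360],(800,600),interpolation=2))"
```

```text
t 5.7667 pos [567.3 171.5 175.3] F [-0.01 -0.33 -0.61] w 26.4 q [ 0.254  0.266  1.971 -0.     0.912 -0.375]
[[-0.006 -0.589  0.808]
 [-0.002  0.808  0.589]
 [-1.     0.002 -0.006]]
offset mm in tool axes [  65.7 -107.5  -96.8]
dial_top [328.0, 207.8] 0.73 [583.8  55.8  78. ]
pointer_tip [308.2, 199.3] 0.69 [541.8 125.3  78. ]
target_mark [309.6, 202.5] 0.87 [550.7 135.   54. ]
start_top [324.2, 215.0] 0.59 [556.7  27.4  78. ]
```

View pics/f.png

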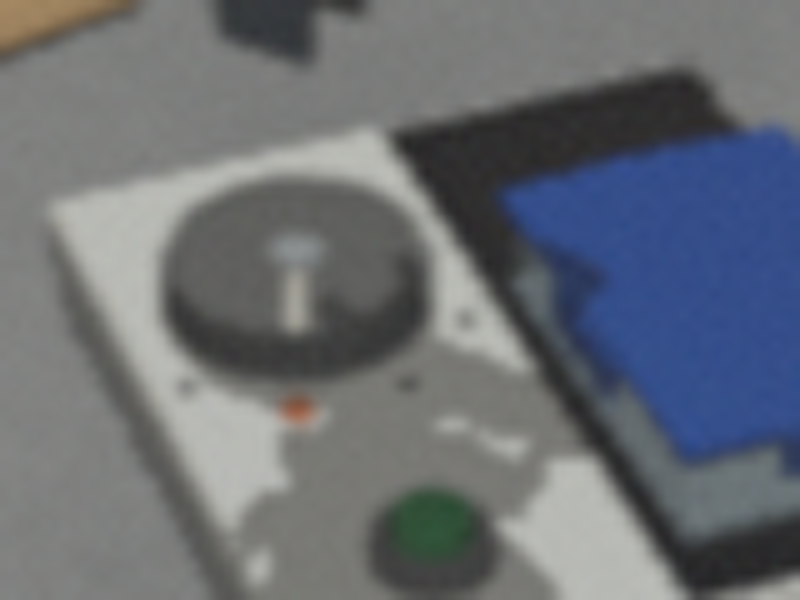

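>>> send_rows(
  steps=[
    {"offset":[0,-0.024,-0.022],"dr":[0,0,0],"claw":1},
    {"offset":[0,-0.024,-0.022],"dr":[0,0,0],"claw":1},
    {"offset":[0,-0.024,-0.022],"dr":[0,0,0],"claw":1},
    {"offset":[0,-0.024,-0.022],"dr":[0,0,0],"claw":1},
    {"offset":[0.02,0,0],"dr":[0,0,0],"claw":1},
    {"offset":[0.02,0,0],"dr":[0,0,0],"claw":1},
    {"offset":[0,0,0],"dr":[0,0,0],"claw":1},
  ],
)

```text
clock: 6.6
eef_pos: [548.2, 36.4, 127.3]
tcp_rot: [2.706, 1.554, -2.945]
ft_force: [-1.1, 0.1, -2.1]
gripper_width: 0.8
```

```bash
python3 -c "
from h import *
tool([552,27.5,85])"
```

```text
t 6.6 pos [548.2  36.4 127.3] F [-1.14  0.14 -2.08] w 0.8 q [ 0.025  0.277  2.068 -0.004  0.813 -0.604]
[[-0.016 -0.591  0.807]
 [-0.003  0.807  0.591]
 [-1.     0.007 -0.015]]
offset mm in tool axes [42.3 -9.7 -1.6]
```

>>> send_rows(
  steps=[
    {"offset":[0.012,-0.009,-0.001],"dr":[0,-0.014,-0.007],"claw":1},
    {"offset":[0.012,0,0],"dr":[0,0,0],"claw":1},
    {"offset":[0.01,0,0],"dr":[0,0,0],"claw":1},
    {"offset":[0,0,0],"dr":[0,0,0],"claw":1},
    {"offset":[0,0,0],"dr":[0,0,0],"claw":1},
  ],
)

```text
clock: 7.02
eef_pos: [551.5, 29.4, 90.4]
tcp_rot: [2.6, 1.565, -3.05]
ft_force: [0.6, -0.1, -0.6]
gripper_width: 0.5
```

```bash
python3 -c "
from h import *
tool([552,27.5,80])
p=manip.capture('side')
cv2.imwrite('pics/g.png',cv2.resize(p['img'][165:240,280:380],(800,600),interpolation=2))"
```

```text
t 7.0167 pos [551.5  29.4  90.4] F [ 0.63 -0.08 -0.57] w 0.5 q [ 1.100e-02  3.380e-01  2.076e+00 -1.000e-03  7.330e-01 -6.210e-01]
[[-0.006 -0.591  0.807]
 [-0.001  0.807  0.591]
 [-1.     0.003 -0.005]]
offset mm in tool axes [10.4 -1.9 -0.6]
```

View pics/g.png

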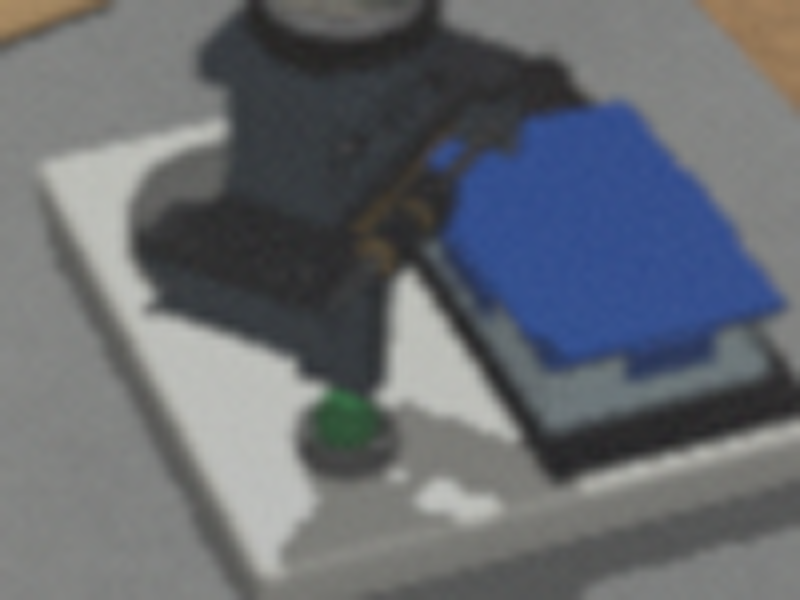

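>>> send_rows(
  steps=[
    {"offset":[0.005,-0.001,0],"dr":[0,0,0],"claw":1},
    {"offset":[0.003,0,0],"dr":[0,0,0],"claw":1},
    {"offset":[0.002,0,0],"dr":[0,0,0],"claw":1},
  ],
)

```text
clock: 7.32
eef_pos: [553.1, 29.3, 81.4]
tcp_rot: [2.663, 1.567, -2.987]
ft_force: [0.0, 0.6, -0.4]
gripper_width: 0.5
```

>>> send_rows(
  steps=[
    {"offset":[0.002,0,0],"dr":[0,0,0],"claw":1},
    {"offset":[0.001,0,0],"dr":[0,0,0],"claw":1},
  ],
)

```text
clock: 7.48
eef_pos: [553.3, 29.4, 78.3]
tcp_rot: [2.682, 1.568, -2.968]
ft_force: [-0.5, 0.4, 1.1]
gripper_width: 0.3
```

>>> send_rows(
  steps=[
    {"offset":[0.0015,0,0],"dr":[0,0,0],"claw":1},
    {"offset":[0.001,0,0],"dr":[0,0,0],"claw":1},
  ],
)

```text
clock: 7.65
eef_pos: [553.3, 29.5, 75.7]
tcp_rot: [2.689, 1.568, -2.96]
ft_force: [-1.6, -0.7, 2.5]
gripper_width: 0.4
```

>>> send_rows(
  steps=[
    {"offset":[0.0015,0,0],"dr":[0,0,0],"claw":1},
    {"offset":[0.001,0,0],"dr":[0,0,0],"claw":1},
  ],
)

```text
clock: 7.82
eef_pos: [553.4, 29.5, 73.2]
tcp_rot: [2.689, 1.568, -2.96]
ft_force: [-1.4, -0.4, 3.3]
gripper_width: 0.6
```

>>> send_rows(
  steps=[
    {"offset":[0.001,0,0],"dr":[0,0,0],"claw":1},
    {"offset":[0.0007,0,0],"dr":[0,0,0],"claw":1},
  ],
)

```text
clock: 7.98
eef_pos: [553.4, 29.5, 71.6]
tcp_rot: [2.67, 1.568, -2.979]
ft_force: [-2.3, 0.9, 3.6]
gripper_width: 0.4
```

>>> send_rows(
  steps=[
    {"offset":[0.0007,0,0],"dr":[0,0,0],"claw":1},
    {"offset":[0.0005,0,0],"dr":[0,0,0],"claw":1},
  ],
)

```text
clock: 8.15
eef_pos: [553.4, 29.5, 70.4]
tcp_rot: [2.668, 1.568, -2.981]
ft_force: [-1.7, 0.8, 5.0]
gripper_width: 0.3
```

>>> send_rows(
  steps=[
    {"offset":[0.0007,0,0],"dr":[0,0,0],"claw":1},
    {"offset":[0.0005,0,0],"dr":[0,0,0],"claw":1},
  ],
)

```text
clock: 8.32
eef_pos: [553.5, 29.5, 70.0]
tcp_rot: [2.646, 1.567, -3.003]
ft_force: [-8.6, -1.0, 18.3]
gripper_width: 0.4
```

>>> send_rows(
  steps=[
    {"offset":[0.0003,0,0],"dr":[0,0,0],"claw":1},
    {"offset":[0.0002,0,0],"dr":[0,0,0],"claw":1},
    {"offset":[-0.003,0,0],"dr":[0,0,0],"claw":1},
    {"offset":[-0.01,0,0],"dr":[0,0,0],"claw":1},
    {"offset":[-0.03,0,0],"dr":[0,0,0],"claw":1},
    {"offset":[-0.04,0,0],"dr":[0,0,0],"claw":1},
    {"offset":[-0.04,0,0],"dr":[0,0,0],"claw":1},
    {"offset":[-0.04,0,0],"dr":[0,0,0],"claw":1},
    {"offset":[0,0,0],"dr":[0,0,0],"claw":1},
    {"offset":[0,0,0],"dr":[0,0,0],"claw":1},
    {"offset":[0,0,0],"dr":[0,0,0],"claw":1},
  ],
)

```text
clock: 9.23
eef_pos: [553.5, 29.4, 244.5]
tcp_rot: [2.764, 1.568, -2.885]
ft_force: [1.0, -0.6, 0.4]
gripper_width: 0.3
```

```bash
python3 -c "
from h import *
tool()
p=manip.capture('side');W=cloud(p);b=p['img'].astype(int)
m=(np.hypot(W[...,0]-552,W[...,1]-27)<30)&(b[...,1]>1.4*b[...,2])&(b[...,1]>1.2*b[...,0])&(W[...,2]>60)
print('button',m.sum(),W[m].mean(0).round(1))
q=cv2.imread('pics/side0.png')
d=cv2.absdiff(q,p['img'])
cv2.imwrite('pics/i.png',np.hstack([cv2.resize(p['img'][165:240,280:380],(400,300),interpolation=2),cv2.resize(p['img'][100:400,200:600],(400,300))]))"
```

```text
t 9.2333 pos [553.5  29.4 244.5] F [ 1.05 -0.62  0.43] w 0.3 q [ 1.100e-02  1.130e-01  2.010e+00 -1.000e-03  1.021e+00 -6.220e-01]
[[-0.002 -0.592  0.806]
 [-0.001  0.806  0.592]
 [-1.     0.001 -0.002]]
button 36 [550.   24.   75.2]
```

View pics/i.png

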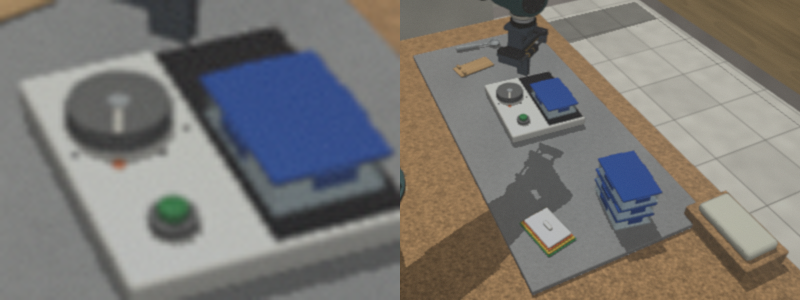

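```bash
python3 -c "
from rig import manip
print(manip.job_done())"
```

```text
the job is handed in; nothing more can be done
None
```

The dial is set to the orange dot, the green button was pressed and let go, and the job is handed in at about 9 s on the clock. No verdict is reported.

- **Dial:** I put both half-closed fingertips on the dial's top about its axis, pressing with about 13 N, and turned the tool 0.65 rad clockwise. After lifting, the picture showed the pointer at the orange dot, and it was still there in the last picture.
- **Button:** I pressed with the closed fingertips from about 76 mm down to 70 mm. It felt like a spring up to 5 N, then a hard stop at 18 N. I then lifted to 245 mm. The last depth reading puts the button top back at 75 mm, as before the press.
- **Loose things:** the dishes, lids, spoon rest and spoon looked unmoved in the last picture. I judged this by eye and did not measure it.
- **Force spike:** the first touch on the dial briefly reached about 60 N at the wrist, under the 120 N limit, and I backed off at once. The dial was not turned by it.
- **Network errors:** in one picture after the lift, the network put `dial_top` about 115 mm from where the dial is. I ignored it and went by the picture.

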